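# Seat the tube roller and hold the belt tensioner open

## Robot

A 6-joint arm with a two-finger parallel gripper is mounted at the origin on a cart in front of the work surface, level with it; the furniture and walls round the work are solid. World frame = base frame: x ahead of the robot, y to its left, z up, the work surface at z = 0. Lengths are in m, angles in rad, forces in N, time in s.
With the tool pointing down it reaches from about 0.425 to 0.925 m from the base axis. Payload 12.5 kg.
Tool frame: the origin (TCP) lies where the fingers leave the gripper's body, on its centre line; the fingertips stand 73 mm ahead of it and the grasp point (between the pads) lies 54 mm ahead of it (r.grip_depth is the distance from the TCP to the grasp point, in m); z points along the fingers, y is the line along which they close (so a half turn about z gives the same grasp; the last joint's range is limited). The gripper opens to 85 mm and grips with 20 to 120 N. Pads are 22 mm wide; open, the fingers measure 114 mm over their backs; the gripper's body (76 mm by 85 mm) begins 54 mm behind the grasp point. The pads swing forward as they close: fully open they stand 13 mm farther back than shut.
Start: joints at [-1.411, 0.491, 1.559, -0, 1.092, -0.106], TCP at [0.164, -0.603, 0.304] pointing down, gripper open.
Joint ranges: [-3.1, 3.1], [-0.84, 2.19], [0.05, 2.79], [-1.13, 4.28], [0.06, 2.93], [-2.69, 2.69]. Speed limits (rad/s): [2.22, 2.22, 2.79, 3.14, 3.14, 3.14].

## Interface

Orientations are given as a rotation vector (axis times angle).
In Python, from plant import r, optics gives the robot as it stands.
- The arm moves only by the tool step_arm, never from a script. Its argument "increments" is a list of rows, each an object with "travel": the shift along the tool's x, y, z in mm, a list of three; "turn": the turn about the tool's z in degrees; "jaw": the opening, from 0 (shut) to 1 (fully open). In form: [{"travel": [dx, dy, dz], "turn": turn, "jaw": jaw}, ...]. A call has 1 to 20 rows; each row shifts and turns the commanded pose from where the row before left it, along the tool's axes as they then stand; what a row does not reach is not made up. A row lasts 1/8 s, in which the tool goes at most 62.5 mm and 10.7 degrees, less where a joint would pass 70% of its speed; a pose out of reach is approached as far as the arm can. A call with a gripper value outside its range is refused whole. The fingers move at their own pace and stop on an object; "squeeze" is the grip in N (left out, the last holds). Time passes only in rows, so rows that do not move let the fingers close. It gives the time, the measured TCP pose, the force, the opening and the grip force at its end, in the units of the state.
- r.read_state(): the state, without advancing time (a new reading comes with each control period).
- optics.grab_frame(name): name is "scene" or "top" or "wrist"; returns the picture (480x640x3 uint8, blue, green, red); there is no depth.
- optics.camera_params(name): a dict with "fx", "fy", "cx", "cy" (pixels), "D" ([k1, k2, p1, p2, k3] as OpenCV has them; the pictures are not rectified), "eye" and "rotation" of the camera in the world. Camera axes: x right, y up, looking along -z (the intrinsics and any distortion apply to the point x, -y, -z); pixel columns grow to the right and rows downward; lengths in m; the calibration is good to about 2 mm. A picture is of the moment at which its call begins: read the wrist's pose just before it. camera_params takes no time and is no camera call; for the wrist camera it gives the pose at the moment of the call.
- r.sign_off(): hands the job in; it is judged then, once.
The state is a dict: "clock": time; "joint_pos": joint angles; "joint_vel": joint speeds; "joint_torque": joint torques, N m; "position": TCP position; "ee_rot": TCP orientation; "ft_force": force on the tool from outside, world axes, zero at the start; "wrist_torque": the same for the moment, N m; "opening": finger opening in m; "finger_force": force on a finger pad.
Only numpy, scipy, OpenCV 4.12 (cv2) and the standard library are available. Lean on these libraries where they do the work, as an engineer would, in place of code of your own. Each camera call takes 0.05 s, during which the arm holds its last target. There are 200 camera calls.

## Task

Make the tube-roller stand ready for its drive belt: lay the loose roller into the stand's two V saddles so that it sits level, with its pulley and hexagonal end on the tensioner's side, and let go of it. Then push the spring-loaded tensioner arm forward, away from you, until it meets its stop, and finish while holding it there against its spring. Leave the beaker, the bottle and the dish behind the work where they are.

Things in the scene. Friction and masses are not known exactly. Their poses are not given: they have to be found in the camera images.
- roller: Loose roller, 0.22 kg, 185 mm long, lying across the robot's view, axis level 11 mm up. Origin on its axis, mid-barrel; own y runs along it to the drive end, which starts at the left. Along y in mm: grey barrel 22 diameter -45 to 45 (grip here); steel journals 10 diameter -85 to -45 and 45 to 71; belt pulley 21 diameter 71 to 86; hexagon 22 across flats 89 to 100 (stops it rolling).
- roller_drive_end (a point): Centre of the roller's hexagonal end face, on its axis, 100 mm from the roller's origin along its +y.
- stand: Fixed stand. Origin on the bench, midway between its saddles; z up, x away from the robot, y (robot's left) along the seated roller to the tensioner; yaw up to 0.3 rad. Base plate 12 mm thick, x -80 to 80, y -85 to 145 mm. Black motor box x 20 to 70, y -25 to 35, 57 mm high. Upright plate (hanger) carrying the tensioner's pivot: x -80 to 6, y 121 to 131, 88 mm high.
- saddle_mid (a point): Where the seated roller's origin belongs: 85 mm above the stand's origin, axes as the stand's. The two dark saddles stand at y -57 and 57 mm, 12 mm thick, each an upward 90 degree V notch for a journal: apex 78 mm, tips about 95 mm above the bench, mouth about 31 mm wide. The barrel fits between them with 6 mm of play either way along y.
- tensioner (a joint): Tensioner arm's angle about its pivot (axis along the stand's y, at x -35, z 45 mm in its frame). 0 at rest, leaning 35 degrees back toward the robot; grows as the arm swings forward (stand's +x); 0.87 rad at the stop, leaning 15 degrees forward. A spring drives it back: 4 N at the grip at rest, 8 N at the stop. It does not latch.
- tensioner_grip (a point): Middle of the black sleeve at the arm's end, to push or pinch: a bar 12 mm in diameter, 52 mm long, along the stand's y (y 120 to 172 mm in its frame), free all round, 100 mm from the pivot axis. In the stand's frame at x -92, z 127 mm at rest, x -9, z 142 mm at the stop. On the arm's other side is a 20 mm black idler wheel, y 71 to 85 mm.
- beaker: Small glass beaker, 51 mm wide, 60 mm high, standing behind the work. Origin: centre of its underside. Leave alone.
- oil_bottle: Small brown bottle with black cap, 31 mm wide, 73 mm high, standing behind the work. Origin: centre of its underside. Leave alone.
- petri_dish: Flat round dish, 70 mm diameter, 15 mm high, lying behind the work. Origin: centre of its underside. Leave alone.

How it is judged:
By the outcome, as a careful person would: the job done as asked, in the order asked, and still so for the second after the job is handed in, while the arm keeps its last pose, push and grip.
It also fails if it takes over 58 s, if anything falls off the work surface, if the arm or the gripper's body presses on something with over 40 N, if the wrist force passes 120 N, or if a joint passes its speed limit or range.

## Working session

There is one attempt and no reset: what is moved stays moved. The work goes in short steps, Python scripts to look and compute and a tool call to move; the robot and the scene stay as the last step left them, time stands still between calls to the robot, and variables do not carry over. Pictures are saved under pics/ and viewed, at most 10 in all, crops included, and the job is handed in when it is done.

Besides the shell and the picture viewer there is one more tool, called after "Emit:" in YAML: its name, and indented under it one key for each argument. step_arm: Moves the arm, as the interface text tells. Its arguments: {"type":"object","properties":{"increments":{"type":"array","items":{"type":"object","properties":{"travel":{"type":"array","items":{"type":"number"}},"turn":{"type":"number"},"jaw":{"type":"number"}}}},"squeeze":{"type":"number"}},"required":["increments"]}

```bash
mkdir -p pics; ls; python3 - <<'E'
from plant import r, optics
import cv2
for n in ("scene","top"):
    cv2.imwrite(f"pics/{n}0.png",optics.grab_frame(n))
    print(n,optics.camera_params(n))
s=r.read_state();print(s['clock'],s['position'],s['ee_rot'],s['opening'])
E
```

```text
pics
scene {'fx': 510.2220948741623, 'fy': 510.2220948741623, 'cx': 315.07458537015845, 'cy': 239.56754037906853, 'D': array([0.02281252, 0.        , 0.        , 0.        , 0.        ]), 'eye': array([-0.27041415,  0.49536113,  0.75479294]), 'rotation': array([ 0.58698776, -0.98902992, -1.86574863])}
top {'fx': 487.9014504281889, 'fy': 487.9014504281889, 'cx': 317.09522015843737, 'cy': 236.2455377683396, 'D': array([0.03091747, 0.        , 0.        , 0.        , 0.        ]), 'eye': array([0.37139004, 0.04345164, 1.01663238]), 'rotation': array([ 0.16780666, -0.12172013, -1.55803904])}
0.1 [ 0.16416716 -0.60291634  0.30340506] [-3.11293251e+00 -4.16126794e-01  2.74372033e-05] 0.08507531944554952
```

View pics/scene0.png

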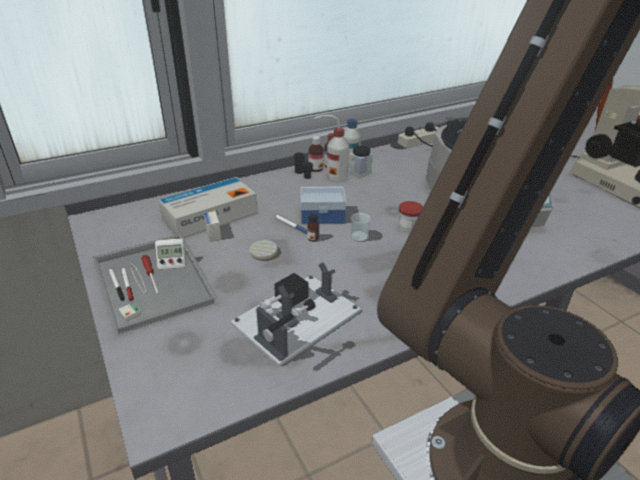

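View pics/top0.png

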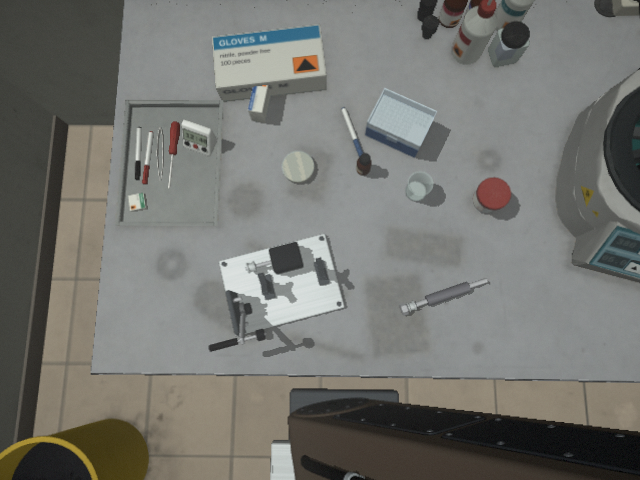

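The scene camera shows the stand at about (295,315). The top view has the stand at (220-345, 235-330) and the roller from its hexagon at (405,310) to its tail at (490,281). I'll enlarge both.

```bash
python3 - <<'E'
import cv2
i=cv2.imread("pics/top0.png")
cv2.imwrite("pics/c1.png",cv2.resize(i[228:358,205:355],None,fx=4.6,fy=4.6,interpolation=cv2.INTER_CUBIC)[:598])
cv2.imwrite("pics/c2.png",cv2.resize(i[268:328,395:495],None,fx=8,fy=8,interpolation=cv2.INTER_CUBIC))
E
```

```text
(no output)
```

View pics/c1.png

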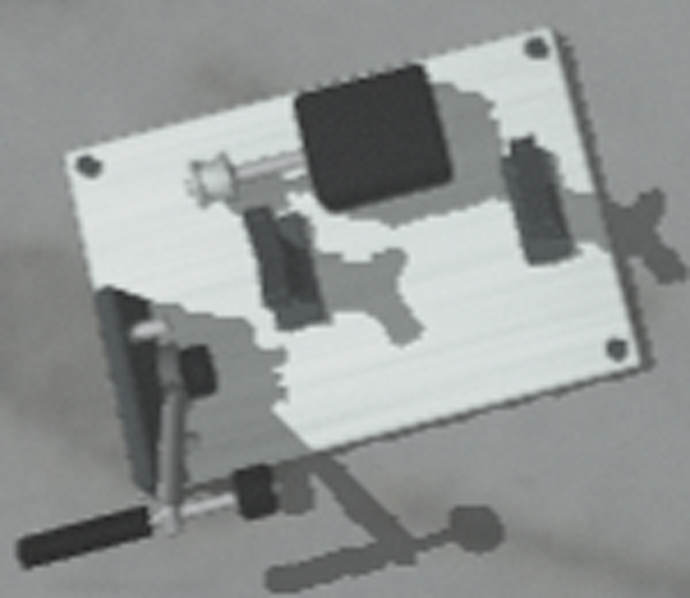

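View pics/c2.png

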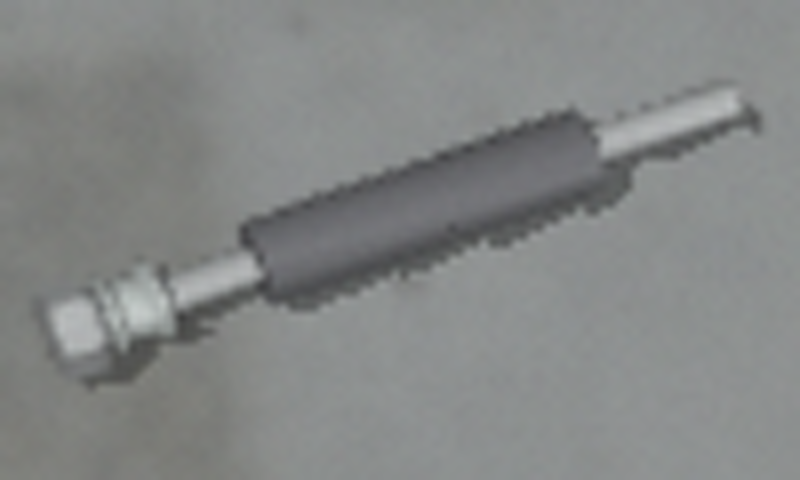

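The plate corners in crop 1 are at (550,28), (68,157) and (643,368). The motor top corners are at (297,97), (425,65) and (452,180), and the sleeve runs (22,553) to (150,522). In crop 2 the hexagon end is at (52,338), the barrel ends are at (255,263) and (592,138), and the tail is at (740,98). Next I'll fit poses to these.

```bash
cat > h.py <<'E'
import numpy as np, cv2
from scipy.spatial.transform import Rotation as R
from scipy.optimize import least_squares
from plant import r, optics
def proj(P,c):
    p=(np.asarray(P,float)-c['eye'])@R.from_rotvec(c['rotation']).as_matrix()
    K=np.array([[c['fx'],0,c['cx']],[0,c['fy'],c['cy']],[0,0,1]])
    return cv2.projectPoints(p*[1,-1,-1],np.zeros(3),np.zeros(3),K,np.asarray(c['D']))[0].reshape(-1,2)
def place(L,q):   # local points (mm) at pose x,y,yaw
    return np.asarray(L,float)/1000@R.from_euler('z',q[2]).as_matrix().T+[q[0],q[1],0]
def fit(L,px,c,q0):
    s=least_squares(lambda q:(proj(place(L,q),c)-px).ravel(),q0,loss='soft_l1')
    return s.x,(proj(place(L,s.x),c)-px).round(1)
def crop(uv,x0,y0,k): return (np.asarray(uv)+.5)/k-.5+[x0,y0]
E
python3 - <<'E'
from h import *
c=optics.camera_params("top")
L=[[80,-85,12],[80,145,12],[-80,-85,12],[70,35,57],[70,-25,57],[20,-25,57],[20,35,57],[-92,172,127],[-92,120,127]]
q,e=fit(L,crop([[550,28],[68,157],[643,368],[297,97],[425,65],[452,180],[332,210],[22,553],[150,522]],205,228,4.6),c,[.4,.2,.2])
print("stand",q,e.tolist())
print("grip rest/stop, saddle", place([[-92,146,127],[-9,146,142],[0,0,85]],q).round(4).tolist())
L=[[0,100,11],[0,45,11],[0,-45,11],[0,-85,11]]
q,e=fit(L,crop([[52,338],[255,263],[592,138],[740,98]],395,268,8),c,[.4,-.2,.2])
print("roller",q,e.tolist())
E
```

```text
stand [0.46543361 0.11832534 0.25896339] [[1.2, -0.1], [-0.8, -0.9], [0.6, 0.8], [-1.0, 0.3], [0.3, -0.2], [0.5, -1.1], [-2.8, -0.1], [-0.2, 0.8], [0.4, 0.1]]
grip rest/stop, saddle [[0.3391, 0.2359, 0.127], [0.4193, 0.2572, 0.142], [0.4654, 0.1183, 0.085]]
roller [ 0.44278539 -0.19237428  0.34536689] [[0.2, -0.3], [0.3, 0.0], [-0.2, 1.0], [-0.3, -0.5]]
```

Emit:
step_arm:
  increments:
    - {"travel": [15,-13,0],"turn": 0,"jaw": 1}
    - {"travel": [33,-28,0],"turn": 0,"jaw": 1}
    - {"travel": [33,-28,0],"turn": 0,"jaw": 1}
    - {"travel": [33,-28,0],"turn": 0,"jaw": 1}
    - {"travel": [33,-28,0],"turn": 0,"jaw": 1}
    - {"travel": [33,-28,0],"turn": 0,"jaw": 1}
    - {"travel": [33,-28,0],"turn": 0,"jaw": 1}
    - {"travel": [33,-28,0],"turn": 0,"jaw": 1}
    - {"travel": [33,-28,0],"turn": 0,"jaw": 1}
    - {"travel": [33,-28,0],"turn": 0,"jaw": 1}
    - {"travel": [33,-28,0],"turn": 0,"jaw": 1}
    - {"travel": [32,-28,0],"turn": 0,"jaw": 1}
    - {"travel": [0,0,10],"turn": -10.5,"jaw": 1}
    - {"travel": [0,0,10],"turn": -10.5,"jaw": 1}
    - {"travel": [0,0,10],"turn": -10.5,"jaw": 1}
    - {"travel": [0,0,10],"turn": -10.5,"jaw": 1}
    - {"travel": [0,0,10],"turn": -10.5,"jaw": 1}
    - {"travel": [0,0,10],"turn": -10.5,"jaw": 1}
    - {"travel": [0,0,10],"turn": -10.5,"jaw": 1}
    - {"travel": [0,0,10],"turn": -10.5,"jaw": 1}
  squeeze: 40

```text
clock: 2.6
position: [0.4432, -0.1932, 0.2236]
ee_rot: [-2.028, -2.399, 0.0]
ft_force: [0.4, -1.4, -0.5]
opening: 0.0857
finger_force: 0.0
```

Emit:
step_arm:
  increments:
    - {"travel": [0,0,0],"turn": -10.5,"jaw": 1}
    - {"travel": [0,0,0],"turn": 0,"jaw": 1}
    - {"travel": [0,0,0],"turn": 0,"jaw": 1}

```text
clock: 2.98
position: [0.4435, -0.1938, 0.2241]
ee_rot: [1.813, 2.566, -0.0]
ft_force: [0.4, 0.3, -0.1]
opening: 0.0856
finger_force: 0.0
```

```bash
python3 - <<'E'
from h import *
c=optics.camera_params("wrist");w=optics.grab_frame("wrist");t=optics.grab_frame("top")
cv2.imwrite("pics/w1.png",w);cv2.imwrite("pics/top1.png",t)
np.save("w1.npy",c,allow_pickle=True)
s=r.read_state();M=R.from_rotvec(s['ee_rot']).as_matrix()
print(s['position'],np.arctan2(M[1,0],M[0,0]),r.grip_depth,s['joint_pos'].round(3))
print(proj(place([[0,100,11],[0,45,11],[0,0,11],[0,-45,11],[0,-85,11]],[.4428,-.1924,.3454]),c).round())
E
```

```text
[ 0.44356946 -0.19406213  0.22405272] 1.9126213476927238 0.0539 [-0.549  0.404  1.986 -0.     0.751 -0.891]
[[320.  82.]
 [320. 165.]
 [320. 226.]
 [321. 283.]
 [321. 330.]]
```

View pics/w1.png

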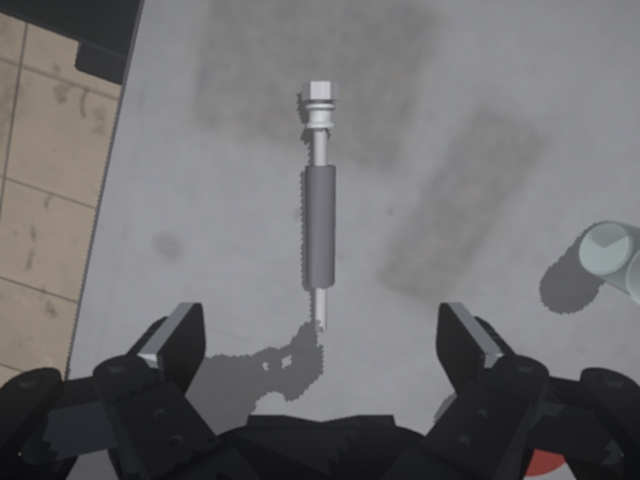

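The wrist view puts the roller's hexagon end at (320,82), the barrel at rows 165-288 and the tail at (320,330). That matches the fit to about 2 mm, so I'll descend and grip.

Emit:
step_arm:
  increments:
    - {"travel": [0,0,20],"turn": 0,"jaw": 1}
    - {"travel": [0,0,25],"turn": 0,"jaw": 1}
    - {"travel": [0,0,25],"turn": 0,"jaw": 1}
    - {"travel": [0,0,25],"turn": 0,"jaw": 1}
    - {"travel": [0,0,25],"turn": 0,"jaw": 1}
    - {"travel": [0,0,18],"turn": 0,"jaw": 1}
    - {"travel": [0,0,9],"turn": 0,"jaw": 1}
    - {"travel": [0,0,0],"turn": 0,"jaw": 0.5}
    - {"travel": [0,0,0],"turn": 0,"jaw": 0.15}
    - {"travel": [0,0,0],"turn": 0,"jaw": 0.1}
    - {"travel": [0,0,0],"turn": 0,"jaw": 0.1}
    - {"travel": [0,0,0],"turn": 0,"jaw": 0.1}
    - {"travel": [0,0,0],"turn": 0,"jaw": 0.1}
  squeeze: 50

```text
clock: 4.7
position: [0.4439, -0.1943, 0.0776]
ee_rot: [1.807, 2.568, 0.0]
ft_force: [-0.4, 2.0, 7.6]
opening: 0.02
finger_force: 48.6
```

Emit:
step_arm:
  increments:
    - {"travel": [0,0,-5],"turn": 0,"jaw": 0.1}
    - {"travel": [0,0,-10],"turn": 0,"jaw": 0.1}
    - {"travel": [0,0,-15],"turn": 0,"jaw": 0.1}
    - {"travel": [0,0,-15],"turn": 0,"jaw": 0.1}
    - {"travel": [0,0,-15],"turn": 0,"jaw": 0.1}
    - {"travel": [0,0,-15],"turn": 0,"jaw": 0.1}
    - {"travel": [0,0,0],"turn": 0,"jaw": 0.1}
    - {"travel": [0,0,0],"turn": 0,"jaw": 0.1}
    - {"travel": [0,0,0],"turn": 0,"jaw": 0.1}

```text
clock: 5.82
position: [0.4435, -0.1942, 0.1514]
ee_rot: [-1.808, -2.568, 0.0]
ft_force: [0.2, 0.5, -2.5]
opening: 0.0201
finger_force: 49.2
```

```bash
python3 - <<'E'
from h import *
w=optics.grab_frame("wrist");c=optics.camera_params("wrist")
s=r.read_state();print(s['position'],s['ft_force'],s['opening'],s['finger_force'],s['wrist_torque'])
cv2.imwrite("pics/w2.png",w)
M=R.from_rotvec(s['ee_rot']).as_matrix()
for d in (.062,.066,.07):
  print(d,proj([s['position']+M@[a,0,d] for a in (.1,.045,-.045,-.085)],c).round().tolist())
  print(d,proj([s['position']+M@[-a,0,d] for a in (.1,.045,-.045,-.085)],c).round().tolist())
E
```

```text
[ 0.44350351 -0.1942557   0.15137568] [ 1.06852499 -0.39231884 -2.02133059] 0.019904724421958436 49.16688859462738 [0.01455906 0.02756029 0.0050107 ]
0.062 [[321.0, 24.0], [321.0, 203.0], [321.0, 425.0], [321.0, 501.0]]
0.062 [[321.0, 526.0], [321.0, 425.0], [321.0, 203.0], [321.0, 76.0]]
0.066 [[321.0, 27.0], [321.0, 201.0], [321.0, 418.0], [321.0, 493.0]]
0.066 [[321.0, 518.0], [321.0, 418.0], [321.0, 201.0], [321.0, 78.0]]
0.07 [[321.0, 31.0], [321.0, 199.0], [321.0, 411.0], [321.0, 485.0]]
0.07 [[321.0, 510.0], [321.0, 411.0], [321.0, 199.0], [321.0, 80.0]]
```

View pics/w2.png

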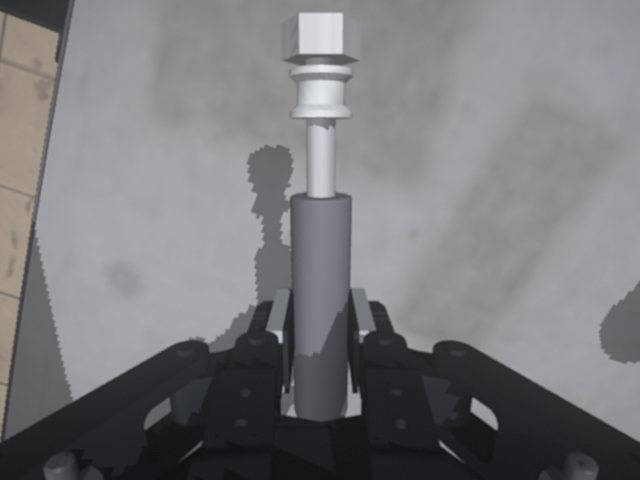

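The roller is held level and straight: axis at column 321, barrel drive end at about row 197, so its origin is about 2.5 mm ahead of the TCP. I'll lift it and carry it over the stand.

Emit:
step_arm:
  increments:
    - {"travel": [0,0,-15],"turn": 0,"jaw": 0.1}
    - {"travel": [0,0,-25],"turn": 0,"jaw": 0.1}
    - {"travel": [0,0,-15],"turn": 0,"jaw": 0.1}
    - {"travel": [10,5,0],"turn": 0,"jaw": 0.1}
    - {"travel": [20,9,0],"turn": 0,"jaw": 0.1}
    - {"travel": [25,11,0],"turn": 0,"jaw": 0.1}
    - {"travel": [25,11,0],"turn": 0,"jaw": 0.1}
    - {"travel": [25,11,0],"turn": 0,"jaw": 0.1}
    - {"travel": [25,11,0],"turn": 0,"jaw": 0.1}
    - {"travel": [25,11,0],"turn": 0,"jaw": 0.1}
    - {"travel": [25,11,0],"turn": 0,"jaw": 0.1}
    - {"travel": [25,11,0],"turn": 0,"jaw": 0.1}
    - {"travel": [25,11,0],"turn": 0,"jaw": 0.1}
    - {"travel": [25,11,0],"turn": 0,"jaw": 0.1}
    - {"travel": [19,9,0],"turn": 0,"jaw": 0.1}
    - {"travel": [10,4,0],"turn": 0,"jaw": 0.1}
    - {"travel": [0,0,0],"turn": 2.4,"jaw": 0.1}
    - {"travel": [0,0,0],"turn": 2.5,"jaw": 0.1}
    - {"travel": [0,0,0],"turn": 0,"jaw": 0.1}
    - {"travel": [0,0,0],"turn": 0,"jaw": 0.1}

```text
clock: 8.38
position: [0.4662, 0.1155, 0.2066]
ee_rot: [-1.915, -2.49, 0.001]
ft_force: [0.7, -0.4, -1.6]
opening: 0.0197
finger_force: 49.2
```

```bash
python3 - <<'E'
from h import *
c=optics.camera_params("wrist");w=optics.grab_frame("wrist")
s=r.read_state();M=R.from_rotvec(s['ee_rot']).as_matrix();print(s['clock'],s['position'],np.arctan2(M[1,0],M[0,0]),s['ft_force'],s['opening'])
cv2.imwrite("pics/w3.png",w)
q=[.4654,.1183,.259]
N=dict(saddle_tips=[[-15.5,63,95],[15.5,63,95],[-15.5,51,95],[15.5,51,95],[0,57,78]],plate=[[80,145,12]],motor=[[70,35,57],[20,35,57]],hanger=[[6,121,88],[6,131,88],[-80,131,88]],sleeve=[[-92,172,127],[-92,120,127]])
for k,v in N.items(): print(k,proj(place(v,q),c).round().tolist())
E
```

```text
8.425 [0.46628008 0.11549322 0.20666013] 1.8302337721397168 [ 0.24512222 -0.06614353 -3.15852979] 0.019609448955101735
saddle_tips [[286.0, 138.0], [356.0, 138.0], [287.0, 165.0], [355.0, 165.0], [321.0, 150.0]]
plate [[453.0, -2.0]]
motor [[445.0, 189.0], [357.0, 189.0]]
hanger [[335.0, -1.0], [335.0, -27.0], [134.0, -25.0]]
sleeve [[30.0, -212.0], [51.0, -32.0]]
```

View pics/w3.png

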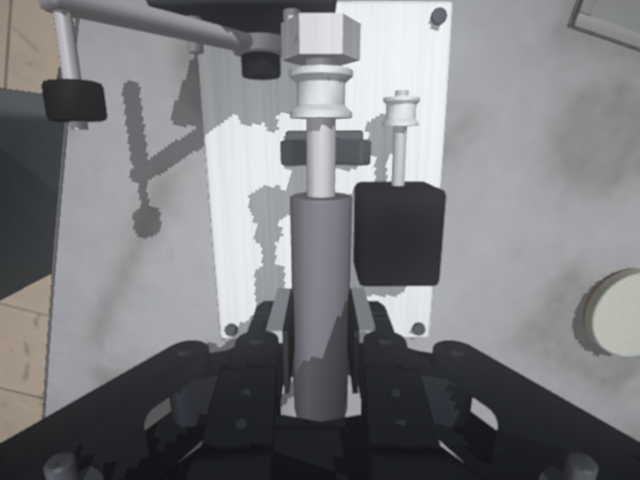

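The near saddle spans columns 281-371, rows 131-165. The motor corners at (443,188) and (357,186) match predictions to about 1 mm, so I'll nudge 1 mm and lower.

Emit:
step_arm:
  increments:
    - {"travel": [1,1,10],"turn": 0,"jaw": 0.1}
    - {"travel": [0,0,12],"turn": 0,"jaw": 0.1}
    - {"travel": [0,0,12],"turn": 0,"jaw": 0.1}
    - {"travel": [0,0,8],"turn": 0,"jaw": 0.1}
    - {"travel": [0,0,4],"turn": 0,"jaw": 0.1}
    - {"travel": [0,0,3],"turn": 0,"jaw": 0.1}
    - {"travel": [0,0,2],"turn": 0,"jaw": 0.1}
    - {"travel": [0,0,1],"turn": 0,"jaw": 0.1}
    - {"travel": [0,0,0],"turn": 0,"jaw": 0.1}
    - {"travel": [0,0,0],"turn": 0,"jaw": 0.1}

```text
clock: 9.68
position: [0.4671, 0.1168, 0.155]
ee_rot: [1.916, 2.489, 0.0]
ft_force: [0.3, 0.8, -2.3]
opening: 0.02
finger_force: 49.2
```

Emit:
step_arm:
  increments:
    - {"travel": [0,0,1.5],"turn": 0,"jaw": 0.1}
    - {"travel": [0,0,1],"turn": 0,"jaw": 0.1}
    - {"travel": [0,0,0],"turn": 0,"jaw": 0.1}
    - {"travel": [0,0,0],"turn": 0,"jaw": 0.1}

```text
clock: 10.18
position: [0.4674, 0.1168, 0.1525]
ee_rot: [1.916, 2.489, 0.001]
ft_force: [2.4, 1.3, 0.6]
opening: 0.02
finger_force: 49.6
```

Emit:
step_arm:
  increments:
    - {"travel": [0,0.5,0.5],"turn": 0,"jaw": 0.1}
    - {"travel": [0,0.3,0.5],"turn": 0,"jaw": 0.1}
    - {"travel": [0,0,0],"turn": 0,"jaw": 0.1}
    - {"travel": [0,0,0],"turn": 0,"jaw": 0.1}

```text
clock: 10.68
position: [0.4681, 0.117, 0.1518]
ee_rot: [1.915, 2.489, 0.001]
ft_force: [0.7, -0.0, 6.8]
opening: 0.0201
finger_force: 50.3
```

Seated: about 9 N upward and no side force. I'll release, lift clear and check.

Emit:
step_arm:
  increments:
    - {"travel": [0,0,0],"turn": 0,"jaw": 0.3}
    - {"travel": [0,0,0],"turn": 0,"jaw": 0.5}
    - {"travel": [0,0,0],"turn": 0,"jaw": 0.6}
    - {"travel": [0,0,0],"turn": 0,"jaw": 0.6}
    - {"travel": [0,0,-10],"turn": 0,"jaw": 0.6}
    - {"travel": [0,0,-20],"turn": 0,"jaw": 0.6}
    - {"travel": [0,0,-25],"turn": 0,"jaw": 1}
    - {"travel": [0,0,-25],"turn": 0,"jaw": 1}
    - {"travel": [0,0,-10],"turn": 0,"jaw": 1}
    - {"travel": [0,0,0],"turn": 0,"jaw": 1}
    - {"travel": [0,0,0],"turn": 0,"jaw": 1}

```text
clock: 12.05
position: [0.4676, 0.1169, 0.2407]
ee_rot: [-1.916, -2.489, 0.001]
ft_force: [0.4, -0.4, -0.6]
opening: 0.0853
finger_force: 0.0
```

```bash
python3 - <<'E'
from h import *
c=optics.camera_params("wrist");w=optics.grab_frame("wrist")
s=r.read_state();M=R.from_rotvec(s['ee_rot']).as_matrix();print(s['clock'],s['position'],np.arctan2(M[1,0],M[0,0]),s['ft_force'],s['opening'])
cv2.imwrite("pics/w4.png",w)
q=[.4670,.1188,.259]
for k,v in dict(roller=[[0,y,85] for y in (100,45,-45,-85)],sleeve=[[-92,172,127],[-92,120,127]],saddles=[[x,y,95] for y in(57,-57) for x in (-20,20)]).items(): print(k,proj(place(v,q),c).round().tolist())
print(place([[-92,146,127],[-9,146,142]],q))
E
```

```text
12.1 [0.46762514 0.11697995 0.24061467] 1.8296374450039694 [-0.90229291 -0.3661317   0.50337881] 0.0849682058573729
roller [[321.0, 68.0], [321.0, 172.0], [321.0, 316.0], [321.0, 371.0]]
sleeve [[89.0, -140.0], [104.0, 3.0]]
saddles [[284.0, 151.0], [358.0, 151.0], [288.0, 341.0], [353.0, 341.0]]
[[0.34067587 0.23636791 0.127     ]
 [0.42090753 0.25762537 0.142     ]]
```

View pics/w4.png

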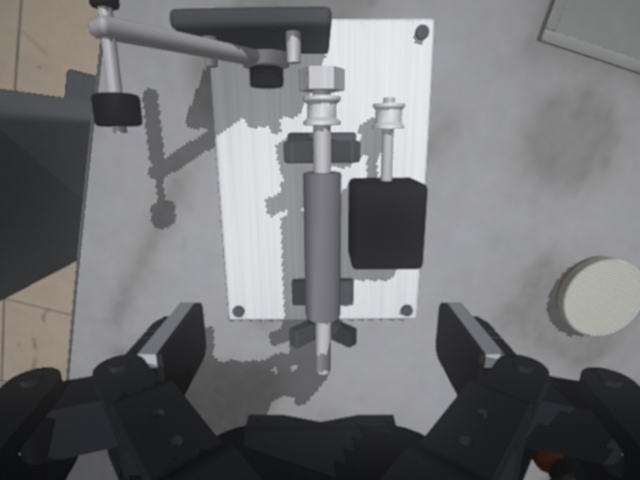

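The roller is seated centrally (saddle centres at columns 322-323, roller axis at column 321) with its ends where predicted. Next I'll hook the back finger behind the sleeve with the jaws open.

Emit:
step_arm:
  increments:
    - {"travel": [12,-5,0],"turn": 0,"jaw": 1}
    - {"travel": [25,-11,0],"turn": 0,"jaw": 1}
    - {"travel": [25,-11,0],"turn": 0,"jaw": 1}
    - {"travel": [25,-11,0],"turn": 0,"jaw": 1}
    - {"travel": [25,-11,0],"turn": 0,"jaw": 1}
    - {"travel": [25,-10,0],"turn": 0,"jaw": 1}
    - {"travel": [12,-4.5,0],"turn": 0,"jaw": 1}
    - {"travel": [0,0,0],"turn": 0,"jaw": 1}
    - {"travel": [0,0,0],"turn": 0,"jaw": 1}

```text
clock: 13.22
position: [0.3687, 0.2445, 0.2413]
ee_rot: [1.916, 2.489, -0.0]
ft_force: [1.2, 0.7, -0.4]
opening: 0.0855
finger_force: 0.0
```

```bash
python3 - <<'E'
from h import *
c=optics.camera_params("wrist");w=optics.grab_frame("wrist")
s=r.read_state();M=R.from_rotvec(s['ee_rot']).as_matrix();print(s['clock'],s['position'],np.arctan2(M[1,0],M[0,0]),s['ft_force'],s['joint_pos'].round(2))
cv2.imwrite("pics/w5.png",w)
print(proj(place([[-92,172,127],[-92,120,127]],[.4670,.1188,.259]),c).round().tolist())
E
```

```text
13.275 [0.36872981 0.24436277 0.2412766 ] 1.8290171317383153 [0.50725214 0.08344363 0.4235496 ] [ 0.44  0.32  2.06 -0.    0.75  0.18]
[[260.0, 225.0], [264.0, 323.0]]
```

View pics/w5.png

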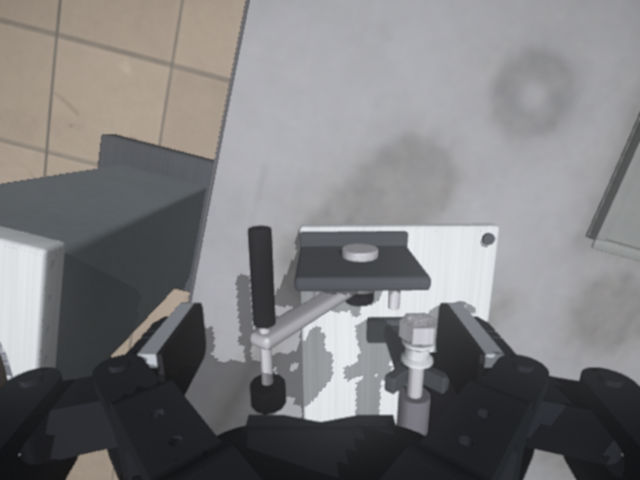

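The sleeve runs (260,228) to (264,327), as predicted and between the fingers. I'll go down and push.

Emit:
step_arm:
  increments:
    - {"travel": [0,0,12],"turn": 0,"jaw": 1}
    - {"travel": [0,0,20],"turn": 0,"jaw": 1}
    - {"travel": [0,0,20],"turn": 0,"jaw": 1}
    - {"travel": [0,0,12],"turn": 0,"jaw": 1}
    - {"travel": [0,3,0],"turn": 0,"jaw": 1}
    - {"travel": [0,5,0],"turn": 0,"jaw": 1}
    - {"travel": [0,8,-1],"turn": 0,"jaw": 1}
    - {"travel": [0,8,-2],"turn": 0,"jaw": 1}
    - {"travel": [0,8,-2],"turn": 0,"jaw": 1}
    - {"travel": [0,8,-2],"turn": 0,"jaw": 1}
    - {"travel": [0,0,0],"turn": 0,"jaw": 1}
    - {"travel": [0,0,0],"turn": 0,"jaw": 1}

```text
clock: 14.78
position: [0.4062, 0.2547, 0.1849]
ee_rot: [-1.915, -2.489, 0.003]
ft_force: [-8.2, -2.2, 4.8]
opening: 0.0855
finger_force: 3.8
```

Emit:
step_arm:
  increments:
    - {"travel": [0,6,-1],"turn": 0,"jaw": 1}
    - {"travel": [0,8,-1],"turn": 0,"jaw": 1}
    - {"travel": [0,8,-1],"turn": 0,"jaw": 1}
    - {"travel": [0,8,0],"turn": 0,"jaw": 1}
    - {"travel": [0,6,0],"turn": 0,"jaw": 1}
    - {"travel": [0,4,0],"turn": 0,"jaw": 1}
    - {"travel": [0,0,0],"turn": 0,"jaw": 1}
    - {"travel": [0,0,0],"turn": 0,"jaw": 1}

```text
clock: 15.78
position: [0.4449, 0.2651, 0.1878]
ee_rot: [-1.915, -2.489, 0.003]
ft_force: [-8.2, -1.0, 2.9]
opening: 0.0856
finger_force: 3.6
```

Emit:
step_arm:
  increments:
    - {"travel": [0,3,0],"turn": 0,"jaw": 1}
    - {"travel": [0,3,0],"turn": 0,"jaw": 1}
    - {"travel": [0,2,0],"turn": 0,"jaw": 1}
    - {"travel": [0,0,0],"turn": 0,"jaw": 1}
    - {"travel": [0,0,0],"turn": 0,"jaw": 1}

```text
clock: 16.4
position: [0.452, 0.267, 0.1871]
ee_rot: [-1.915, -2.488, 0.006]
ft_force: [-8.8, -0.2, -4.6]
opening: 0.0853
finger_force: 4.2
```

Emit:
step_arm:
  increments:
    - {"travel": [0,1,0],"turn": 0,"jaw": 1}
    - {"travel": [0,1,0],"turn": 0,"jaw": 1}
    - {"travel": [0,0,0],"turn": 0,"jaw": 1}
    - {"travel": [0,0,0],"turn": 0,"jaw": 1}

```text
clock: 16.9
position: [0.4538, 0.2674, 0.1869]
ee_rot: [-1.914, -2.488, 0.007]
ft_force: [-9.5, -2.3, -6.7]
opening: 0.0855
finger_force: 4.5
```

Emit:
step_arm:
  increments:
    - {"travel": [0,1,0.5],"turn": 0,"jaw": 1}
    - {"travel": [0,1,0.5],"turn": 0,"jaw": 1}
    - {"travel": [0,0,0],"turn": 0,"jaw": 1}
    - {"travel": [0,0,0],"turn": 0,"jaw": 1}

```text
clock: 17.4
position: [0.456, 0.268, 0.1864]
ee_rot: [-1.915, -2.488, 0.005]
ft_force: [-8.4, 0.2, -1.8]
opening: 0.0856
finger_force: 4.2
```

Emit:
step_arm:
  increments:
    - {"travel": [0,1,0.5],"turn": 0,"jaw": 1}
    - {"travel": [0,1,0.5],"turn": 0,"jaw": 1}
    - {"travel": [0,0,0],"turn": 0,"jaw": 1}
    - {"travel": [0,0,0],"turn": 0,"jaw": 1}

```text
clock: 17.9
position: [0.4566, 0.2682, 0.1859]
ee_rot: [-1.914, -2.487, 0.009]
ft_force: [-17.0, -3.5, 11.6]
opening: 0.0855
finger_force: 8.7
```

The force doubled with little travel, so the arm is on its stop. I'll do a final visual check.

Emit:
step_arm:
  increments:
    - {"travel": [0,0.5,-0.5],"turn": 0,"jaw": 1}
    - {"travel": [0,0,0],"turn": 0,"jaw": 1}
    - {"travel": [0,0,0],"turn": 0,"jaw": 1}
    - {"travel": [0,0,0],"turn": 0,"jaw": 1}
    - {"travel": [0,0,0],"turn": 0,"jaw": 1}
    - {"travel": [0,0,0],"turn": 0,"jaw": 1}

```text
clock: 18.65
position: [0.4568, 0.2683, 0.1859]
ee_rot: [-1.913, -2.486, 0.011]
ft_force: [-18.2, -3.3, 8.5]
opening: 0.0854
finger_force: 9.2
```

```bash
python3 - <<'E'
from h import *
w=optics.grab_frame("wrist");t=optics.grab_frame("scene");c=optics.camera_params("wrist")
print(proj(place([[-9,172,142],[-9,120,142]],[.4670,.1188,.259]),c).round().tolist())
k=cv2.resize(t[230:380,220:380],None,fx=3.2,fy=3.2,interpolation=cv2.INTER_CUBIC)
cv2.imwrite("pics/f.png",np.hstack([cv2.resize(w,(512,384))[:, 100:388],cv2.resize(k,(410,384))]))
s=r.read_state();print(s['clock'],s['position'],s['ft_force'],s['finger_force'])
E
```

```text
[[201.0, 277.0], [214.0, 418.0]]
18.75 [0.45676889 0.26826348 0.18592931] [-17.81304225  -2.57350132   6.80735205] 9.20662522315979
```

View pics/f.png

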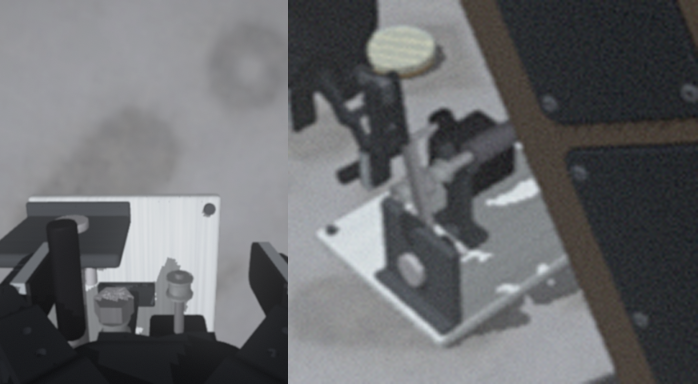

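The sleeve's far end is at about (203,281) in the full wrist frame, against (201,277) predicted at the stop. The roller is still seated, so I'll hand in.

```bash
python3 -c "
from plant import r
print(r.sign_off())"
```

```text
the job is handed in; nothing more can be done
None
```

The roller is released and level in both saddles, drive end on the tensioner's side; the tensioner is held at its stop with about 18 N; the beaker, bottle and dish were not touched; the job was handed in at about 19 s.

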